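Lean the washed drip board against the mirrored cabinet to dry

ROBOT

A 7-joint arm with a two-finger parallel gripper is mounted at the origin on the work surface. World frame = base frame: x ahead of the robot, y to its left, z up, the work surface at z = 0. Lengths are in m, angles in rad, forces in N, time in s.
With the tool pointing down it reaches from about 0.425 to 0.825 m from the base axis. Payload 3.6 kg.
Tool frame: the origin (TCP) lies where the fingers leave the gripper's body, on its centre line; the fingertips stand 73 mm ahead of it and the grasp point (between the pads) lies 54 mm ahead of it; x points along the fingers, y is the direction in which the jaws open and shut, and the axes are right-handed (so a half turn about x gives the same grasp; the last joint's range is limited). The gripper opens to 85 mm and grips with 20 to 120 N. Pads are 22 mm wide; open, the fingers measure 114 mm over their backs; the gripper's body (76 mm by 85 mm) begins 54 mm behind the grasp point. The pads swing forward as they close: fully open they stand 13 mm farther back than shut.
Start: joints at [-1.202, 0.615, -0.013, 1.423, 0.008, 1.103, -0.04], TCP at [0.25, 0.6, 0.304] pointing down, gripper open.
Joint ranges: [-3.12, 3.12], [-0.3, 2.06], [-1.34, 1.32], [0.26, 2.42], [-1.36, 4.5], [0.01, 1.98], [-2.84, 2.84]. Speed limits (rad/s): [2.79, 2.79, 3.14, 3.14, 3.14, 3.14, 3.14].

INTERFACE

Orientations are given as a unit quaternion [x, y, z, w].
In Python, from station import arm, snapshot, camera_info, ticket gives the robot as it stands. Calls block until the motion is done:
- arm.movep(position, orientation): joint-space move of the TCP to a pose.
- arm.line_to(position, velocity=0.15, ori=None): straight line of the TCP; ori=None keeps the orientation; velocity is the mean speed in m/s.
- arm.move_j(angles): joint-space move.
- arm.move_gripper(opening, effort=None): opening from 0.0 (shut) to 1.0 (fully open); effort is the grip in N (None keeps the last); returns when the fingers have stopped.
- arm.pause(seconds).
- arm.ik(position, orientation): joint angles nearest the present ones, or None.
- snapshot(name): name is "side" or "top"; returns the picture (400x640x3 uint8, blue, green, red); there is no depth.
- camera_info(name): a dict with "fx", "fy", "cx", "cy" (pixels), "R" (3x3) and "t" (3): a world point X has camera coordinates R X + t. Camera axes: x right, y down, z forward; pixel columns grow to the right and rows downward; lengths in m; the calibration is good to about 2 mm. A picture is of the moment at which its call begins. camera_info takes no time and is no camera call.
A pose or a line that the arm cannot do raises arm.MotionError and nothing moves.
- ticket.finish_job(): hands the job in, once; it reports no verdict.
Readings, each from a call of its own:
- arm.read_time(): time.
- arm.read_joint_positions(): joint angles.
- arm.read_dq(): joint speeds.
- arm.read_effort(): joint torques, N m.
- arm.read_tool_pos(): TCP position.
- arm.read_eef_rot(): TCP orientation.
- arm.read_ft_force(): force on the tool from outside, world axes, zero at the start.
- arm.read_wrist_torque(): the same for the moment, N m.
- arm.read_opening(): opening from 0.0 (shut) to 1.0 (fully open).
Only numpy, scipy, OpenCV 4.12 (cv2) and the standard library are available. Lean on these libraries where they do the work, as an engineer would, in place of code of your own. Each camera call takes 0.05 s, during which the arm holds its last target. There are 200 camera calls.

TASK

First push the cabinet's mirrored door fully shut. Then set the grey scrub brush down on its bristles in front of the middle of the door, its long side parallel to the door and about 6 cm of free shelf between the two. Finally take the taller wooden board out of the rack and lean it to dry, long side upright, against the shut door with its foot on the shelf in that gap, blocked by the brush; do not let it fall flat, and leave everything else standing where it is.

Things in the scene. Friction and masses are not known exactly. Their poses are not given: they have to be found in the camera images.
- cabinet: low white cabinet fixed on the shelf, 300 mm wide, 140 mm tall, 110 mm deep without its door. Origin: centre of its underside (at shelf height). Axes: -x points out of its front (the door side), y along its width, z up. With the door shut, the door's mirrored outer face is the plane x = -67 mm and covers y = -145 to +145 mm, z = 5 to 140 mm
- door (a joint): hinge of the mirrored door, rad: 0 shut, growing as it opens, 0.9 the most. Light friction keeps it where it is left; no spring, no latch, no handle: push its outer face. The door is a flat panel 290 mm wide, 135 mm tall, 12 mm thick, its top level with the cabinet's top (140 mm)
- door_hinge (a point): point on the door's upright hinge line at shelf height; in the cabinet's frame at x = -55, y = +145 mm. The panel runs from here towards the cabinet's -y when shut; its outer face lies 12 mm in front of the hinge line
- door_free_edge (a point): top corner of the door's outer face at its free (swinging) edge, 290 mm from the hinge line, 140 mm above the shelf; moves with the door
- brush: grey plastic scrub brush, 300 g or so, standing on its bristles. Origin: centre of its underside (bristle ends). x along its length, y across, z up. Bristle block 150 x 60 mm from z = 0 to 22 mm, plastic back 160 x 60 mm from 22 to 42 mm, and on it a solid upright grip ridge 110 mm long (x), 26 mm wide (y), from 42 to 82 mm height. Both long sides are alike
- rack: white two-slot rack fixed on the shelf, 150 x 130 mm, 52 mm tall. Origin: centre of its underside. Slots run along its x, at y = -38 and +38 mm, 16 mm wide, open at the ends; slot floors at z = 12 mm, walls up to z = 52 mm. Either board may stand in either slot
- board: the taller plain wooden board, 200 mm tall, 140 mm wide, 12 mm thick, about 250 g, standing upright in a rack slot. Origin: centre of its lower end face. z along the 200 mm, x along the width, y through the thickness. Both faces are alike
- short_board: bystander: like the board but 100 mm tall, in the other slot; origin at the centre of its lower end face. Leave it there
- spray_a: bystander: empty translucent blue spray bottle with a white trigger head, 72 mm diameter, 195 mm tall; origin at the centre of its underside. Leave it standing where it is
- spray_b: bystander: empty translucent blue spray bottle with a white trigger head, 72 mm diameter, 195 mm tall; origin at the centre of its underside. Leave it standing where it is
- spray_c: bystander: empty translucent blue spray bottle with a white trigger head, 72 mm diameter, 195 mm tall; origin at the centre of its underside. Leave it standing where it is
- dispenser: bystander: stainless steel pump dispenser, 64 mm diameter, 174 mm tall; origin at the centre of its underside. Leave it standing
- tub: bystander: open white round tub, 84 mm diameter, 60 mm tall; origin at the centre of its underside. Leave it
Things that resemble listed ones, but are neither listed nor needed, are in the scene too. Leave any pink look-alike of the board alone. What is shaped like the brush but red is not meant.

How it is judged:
On the way, in this order (a step that is already met when the one before it is completed fails the run):
1. the mirrored door is pushed shut (under 0.06 rad) (value of joint door below 0.06 rad), for 0.2 s.
2. the brush stands released on its bristles in front of the shut door, parallel to it, with a gap of 25 to 95 mm (value of joint door below 0.06 rad and angle between brush's own z axis and vertical below 0.1 rad and height (world z) of brush below 0.01 m and linear speed of brush below 0.03 m/s and angle between the x axis of brush and the y axis of cabinet, either way round below 0.2 rad and x of brush in the frame of cabinet between -0.192 and -0.122 m and y of brush in the frame of cabinet between -0.09 and 0.09 m and contact force between the fingers and brush below 0.05 N), for 0.2 s.
At the end, for the whole second after the job is handed in: Door shut (<0.06 rad). Brush on its bristles, parallel to it (0.2 rad), 25-95 mm clear, within 90 mm of its middle. Tall board at rest, foot on shelf, leaning 0.1-0.58 rad, touching the door, square (0.2 rad), within 110 mm of door middle, 50 mm of brush middle, foot within 10 mm of brush side (value of joint door below 0.06 rad and angle between brush's own z axis and vertical below 0.1 rad and height (world z) of brush below 0.01 m and linear speed of brush below 0.03 m/s and angle between the x axis of each of brush, board and the y axis of cabinet, either way round below 0.2 rad and x of brush in the frame of cabinet between -0.192 and -0.122 m and y of brush in the frame of cabinet between -0.09 and 0.09 m and angle between board's own z axis and vertical between 0.1 and 0.58 rad and height (world z) of board below 0.012 m and contact force between board and door above 0.05 N and angle between the x axis of brush and the x axis of board, either way round below 0.2 rad and y of board in the frame of brush between -0.046 and 0.046 m and x of board in the frame of brush between -0.05 and 0.05 m and y of board in the frame of cabinet between -0.11 and 0.11 m and linear speed of board below 0.02 m/s and angular speed of board below 0.1 rad/s).
It fails at once if the taller board falls flat (tilts over 1.1 rad) (angle between board's own z axis and vertical above 1.1 rad).
It fails at once if the short board is moved over 30 mm (distance of short_board from where it was at the start of the episode above 0.03 m).
It fails at once if a bottle, the dispenser or the tub is moved over 40 mm or tipped over (distance of any of spray_a, spray_b, spray_c, dispenser, tub from where it was at the start of the episode above 0.04 m or angle between any of spray_a, spray_b, spray_c, dispenser, tub's own z axis and vertical above 0.4 rad).
It also fails if it takes over 67 s, if anything falls off the work surface, if the arm or the gripper's body presses on something with over 40 N, if the wrist force passes 120 N, or if a joint passes its speed limit or range.

## Working session

There is one attempt and no reset: what is moved stays moved. The work goes in short steps, each a Python script; the robot and the scene stay as the last script left them, time stands still between calls to the robot, and variables do not carry over. Pictures are saved under pics/ and viewed, about 8 in all and at most 12, crops included, and the job is handed in when it is done.

```bash
mkdir -p pics; ls; python3 - <<'E'
from station import arm, snapshot, camera_info
import cv2
for n in("side","top"):
    cv2.imwrite(f"pics/{n}0.png",snapshot(n)); c=camera_info(n); print(n,c)
print(arm.read_time(),arm.read_eef_rot())
E
```

```text
pics
side {'fx': 407.68752273697106, 'fy': 407.68752273697106, 'cx': 319.20020567437126, 'cy': 202.03758767290725, 'R': array([[-0.98828531, -0.15215537,  0.0118695 ],
       [-0.12587829,  0.76868887, -0.62711408],
       [ 0.08629482, -0.62126175, -0.77883698]]), 't': array([0.50949465, 0.08651871, 1.0628337 ])}
top {'fx': 413.696684388851, 'fy': 413.696684388851, 'cx': 318.08063163770635, 'cy': 196.41564026818781, 'R': array([[ 0.01128508, -0.9999302 , -0.0034976 ],
       [-0.99625689, -0.0109437 , -0.08574636],
       [ 0.0857021 ,  0.00445217, -0.99631086]]), 't': array([0.03894224, 0.54101266, 1.06119704])}
0.1 [ 0.13784703  0.693533   -0.13945888  0.69322535]
```

View pics/side0.png

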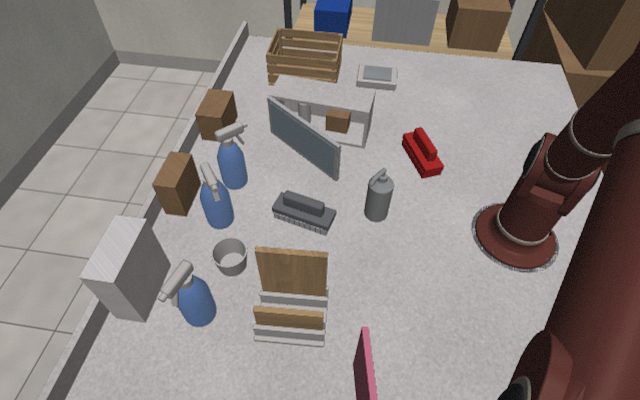

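View pics/top0.png

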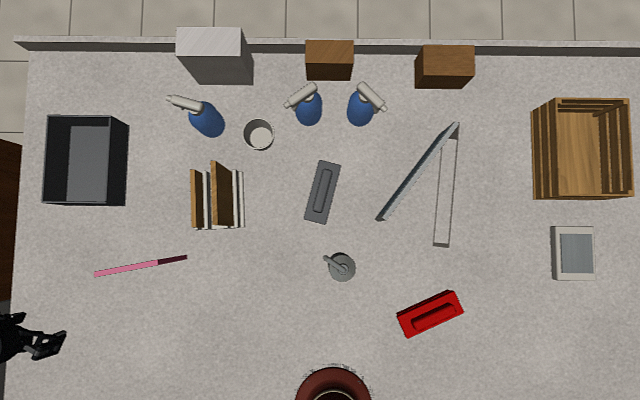

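Candidates: the grey brush is at top (322,192) / side (303,210), and the red one at top (430,313) is not meant. The wooden boards are in the rack at top (205–225,195), with the pink look-alike at (140,266). I'll confirm these in an enlarged crop.

```bash
python3 - <<'E'
import cv2,numpy as np
t=cv2.imread("pics/top0.png");s=cv2.imread("pics/side0.png")
a=cv2.resize(t[80:270,170:500],None,fx=2.4,fy=2.4,interpolation=cv2.INTER_CUBIC)
cv2.imwrite("pics/c1.png",a)
b=cv2.resize(s[70:350,180:460],None,fx=2.1,fy=2.1,interpolation=cv2.INTER_CUBIC)
cv2.imwrite("pics/c2.png",b)
E
```

```text
(no output)
```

View pics/c1.png

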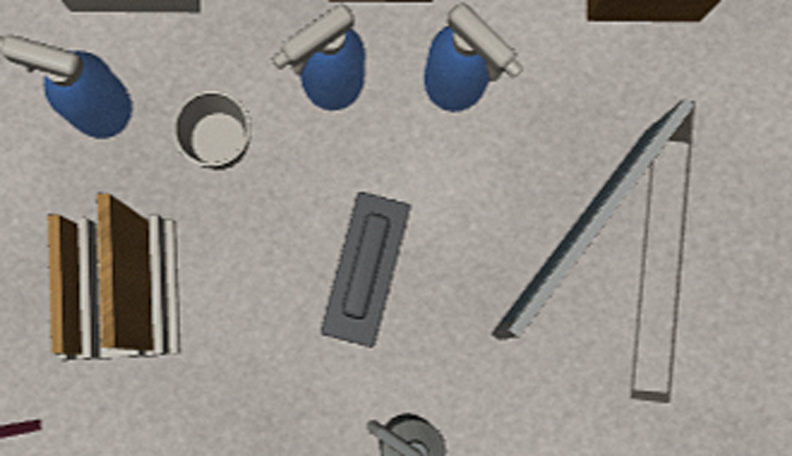

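View pics/c2.png

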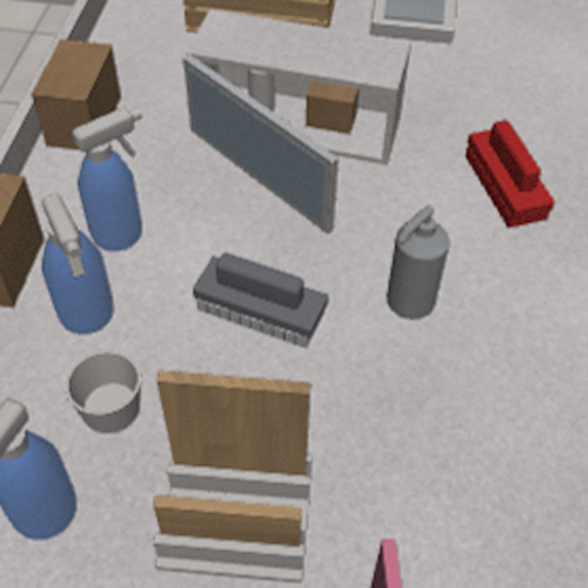

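```bash
cat > h.py <<'E'
import numpy as np
from station import camera_info
def ray(n,p,z):
    c=camera_info(n); R=np.array(c["R"]);t=np.array(c["t"])
    d=R.T@np.array([(p[0]-c["cx"])/c["fx"],(p[1]-c["cy"])/c["fy"],1]); o=-R.T@t
    return (o+d*(z-o[2])/d[2]).round(4)
c1=lambda u,v:(170+u/2.4-.3,80+v/2.4-.3)
c2=lambda u,v:(180+u/2.1-.26,70+v/2.1-.26)
E
python3 - <<'E'
from h import *
def T(n,p,z): print(n,ray("top",c1(*p),z))
def S(n,p,z): print(n,"S",ray("side",c2(*p),z))
T("cab top front -y corner",(668,402),.14);T("cab bottom front",(632,390),0)
S("cab top",(410,45),.14);S("cab bot",(388,160),0)
T("door free outer",(500,331),.14);T("door free inner",(517,334),.14);S("free outer",(326,160),.14)
T("hinge outer",(682,100),.14);T("hinge inner",(694,100),.14);S("hinge outer",(184,57),.14)
for p in [(358,192),(410,206),(375,347),(321,332)]:T("brush",p,.042)
for p in [(371,212),(390,214),(361,320),(344,316)]:T("ridge",p,.082)
for p in [(202,262),(327,298)]:S("brushback",p,.042)
for p in [(98,193),(111,196),(103,348),(115,348)]:T("tall",p,.212)
S("tall",(158,374),.212);S("tall",(310,382),.212)
for p in [(50,214),(62,214),(52,353),(63,353)]:T("short",p,.112)
S("short",(155,500),.112);S("short",(301,510),.112)
for p in [(162,220),(175,221),(166,352),(180,352)]:T("rackwall",p,.052)
T("disp bottom-ish",(412,440),.1)
T("tub",(214,130),.06)
T("sprayb base",(333,85),.08);T("sprayc",(457,85),.08)
T("spraya",(95,110),.05)
S("sprayb base",(85,310),0.0);S("sprayc base",(118,235),0.0)
S("disp",(410,303),0)
E
```

```text
cab top front -y corner [ 0.416  -0.2572  0.14  ]
cab bottom front [ 0.4241 -0.2609  0.    ]
cab top S [ 0.4049 -0.3612  0.14  ]
cab bot S [ 0.4148 -0.2715 -0.    ]
door free outer [ 0.4825 -0.0956  0.14  ]
door free inner [ 0.4798 -0.1121  0.14  ]
free outer S [ 0.4922 -0.1081  0.14  ]
hinge outer [ 0.7128 -0.2757  0.14  ]
hinge inner [ 0.7129 -0.2875  0.14  ]
hinge outer S [ 0.7135 -0.2807  0.14  ]
brush [0.6346 0.0439 0.042 ]
brush [ 0.6199 -0.0124  0.042 ]
brush [0.4675 0.0239 0.042 ]
brush [0.4829 0.0818 0.042 ]
ridge [0.6067 0.03   0.082 ]
ridge [0.6048 0.0103 0.082 ]
ridge [0.4943 0.0392 0.082 ]
ridge [0.4983 0.0568 0.082 ]
brushback S [ 0.6327 -0.0008  0.042 ]
brushback S [0.4689 0.0307 0.042 ]
tall [0.6012 0.2797 0.212 ]
tall [0.5986 0.2678 0.212 ]
tall [0.4607 0.2705 0.212 ]
tall [0.4608 0.2597 0.212 ]
tall S [0.6004 0.2727 0.212 ]
tall S [0.4625 0.2591 0.212 ]
short [0.5965 0.3543 0.112 ]
short [0.5966 0.3422 0.112 ]
short [0.4566 0.3471 0.112 ]
short [0.4568 0.3361 0.112 ]
short S [0.595  0.3496 0.112 ]
short S [0.4571 0.3378 0.112 ]
rackwall [0.6003 0.2532 0.052 ]
rackwall [0.5994 0.2392 0.052 ]
rackwall [0.4596 0.245  0.052 ]
rackwall [0.4598 0.2302 0.052 ]
disp bottom-ish [ 0.374  -0.0131  0.1   ]
tub [0.6969 0.1986 0.06  ]
sprayb base [0.7416 0.0714 0.08  ]
sprayc [ 0.7429 -0.0591  0.08  ]
spraya [0.7199 0.3295 0.05  ]
sprayb base S [ 0.7724  0.0671 -0.    ]
sprayc base S [ 0.7667 -0.063   0.    ]
disp S [ 0.3648 -0.0107 -0.    ]
```

```bash
cat >> h.py <<'E'
from station import arm, snapshot
from scipy.spatial.transform import Rotation as Ro
cx=np.array([-.102,-.9948,0]);cy=np.array([.9948,-.102,0]);O=np.array([.5596,-.3270,0])
def cab(x,y,z): return O+x*cx+y*cy+np.array([0,0,z])
def ori(jaw,ax=(0,0,-1)):
    """tool x along ax, jaws along jaw; sign of jaw nearest the present joints"""
    ax=np.array(ax,float);ax/=np.linalg.norm(ax);q0=np.array(arm.read_joint_positions());best=None
    for s in(1,-1):
        y=s*np.array(jaw,float);y-=ax*(y@ax);y/=np.linalg.norm(y)
        q=Ro.from_matrix(np.c_[ax,y,np.cross(ax,y)]).as_quat()
        yield q
def pick(pos,jaw,ax=(0,0,-1)):
    q0=np.array(arm.read_joint_positions());c=[]
    for q in ori(jaw,ax):
        j=arm.ik(list(pos),list(q))
        if j is not None: c.append((np.abs(np.array(j)-q0).max(),q))
    c.sort(key=lambda k:k[0]); return c[0][1].tolist()
E
python3 - <<'E'
from h import *
arm.line_to([.25,.6,.40],.25)
arm.move_gripper(0.0)
p=cab(-.265,-.075,.30);q=pick(p,cx);arm.movep(p.tolist(),q);print(arm.read_joint_positions(),arm.read_time())
arm.line_to(cab(-.265,-.075,.173).tolist(),.2)
f0=np.array(arm.read_ft_force());print(f0)
arm.line_to(cab(-.10,-.075,.173).tolist(),.12);print(np.array(arm.read_ft_force())-f0)
x=-.10
while x<-.062:
    x+=.003;arm.line_to(cab(x,-.075,.173).tolist(),.05)
    f=(np.array(arm.read_ft_force())-f0)@cx;print(round(x,3),round(f,2))
    if f<-10:break
print(arm.read_time())
E
```

```text
[-0.48976635  0.5259532   0.85231185  1.83122749 -0.46701806  0.99826898
 -1.11354286] 3.925
[-0.09950175  0.03208081  0.4704799 ]
[ 0.05613085 -0.42626818 -1.09725968]
-0.097 -1.16
-0.094 0.17
-0.091 0.39
-0.088 -0.39
-0.085 -0.08
-0.082 0.24
-0.079 -4.75
-0.076 -10.72
8.2333
```

```bash
python3 - <<'E'
from h import *
import cv2
arm.line_to(cab(-.13,-.075,.173).tolist(),.15)
arm.line_to(cab(-.2,-.075,.25).tolist(),.25)
cv2.imwrite("pics/doorshut.png",snapshot("side"))
arm.move_gripper(1.0)
b=np.array([.5512,.0342,.25]);q=pick(b,(.237,.972,0));arm.movep(b.tolist(),q)
b[2]=.12;arm.line_to(b.tolist(),.15)
arm.move_gripper(0.0,50);print("open",arm.read_opening(),arm.read_time(),arm.read_ft_force())
b[2]=.17;arm.line_to(b.tolist(),.15)
t=cab(-.157,0,.17);R0=Ro.from_quat(arm.read_eef_rot())
qt=pick(t,cx)
print("turn deg",np.degrees((Ro.from_quat(qt)*R0.inv()).magnitude()))
arm.line_to(t.tolist(),.15,ori=qt)
print("held",arm.read_opening(),arm.read_ft_force())
cv2.imwrite("pics/brushheld.png",np.vstack([snapshot("side")[60:340,150:470],snapshot("top")[80:300,220:540]]))
print(arm.read_time())
E
```

```text
open 0.29844000938440607 12.4167 [-0.31606476 -0.17363163  2.4077809 ]
turn deg 7.820601537428304
held 0.2979418554378142 [-0.75232622  0.07175814 -3.07743591]
14.525
```

View pics/brushheld.png

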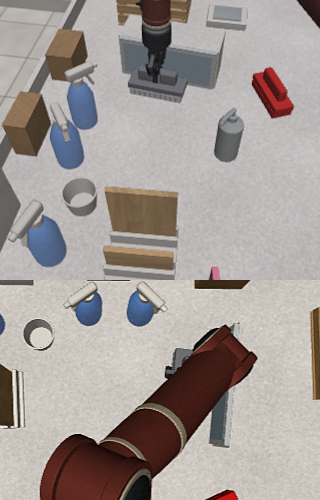

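The door is shut with the mirror flat on the cabinet (side crop, 120–220, 40–85). The brush hangs in the gripper in front of it, around (158,85). Next I lower it.

```bash
python3 - <<'E'
from h import *
import cv2
t=cab(-.157,0,.125);arm.line_to(t.tolist(),.1)
z=.125
while z>.118:
    z-=.001;arm.line_to(cab(-.157,0,z).tolist(),.03)
    f=arm.read_ft_force()[2]
    if f>1:break
print(z,f)
arm.move_gripper(0.75);arm.pause(.2)
arm.line_to(cab(-.157,0,.25).tolist(),.2)
# go towards rack, above board
d=np.array([.9978,.065,0]);jaw=np.array([-.065,.9978,0])
b=np.array([.531,.2695,.32]);q=pick(b,jaw);arm.movep(b.tolist(),q);arm.move_gripper(.6)
print(arm.read_time(),arm.read_joint_positions())
s=snapshot("side");tp=snapshot("top");cv2.imwrite("pics/s2.png",s);cv2.imwrite("pics/t2.png",tp)
o=np.vstack([cv2.resize(s[80:250,230:450],None,fx=2.5,fy=2.5),cv2.resize(tp[110:240+5,330:550],None,fx=2.5,fy=2.5)])
print(o.shape);cv2.imwrite("pics/c3.png",o[:, :])
E
```

```text
0.119 6.062927056127218
20.0167 [-0.97710447  0.62434674  0.81653504  1.5829032  -0.4858405   1.14827939
 -1.55871122]
(763, 550, 3)
```

```bash
python3 -c "
import cv2
s=cv2.imread('pics/s2.png');t=cv2.imread('pics/t2.png')
import numpy as np
cv2.imwrite('pics/c3.png',np.hstack([cv2.resize(s[80:230,240:400],None,fx=2.5,fy=2.5),cv2.resize(t[110:260,350:500],None,fx=2.5,fy=2.5)]))"
```

```text
(no output)
```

View pics/c3.png

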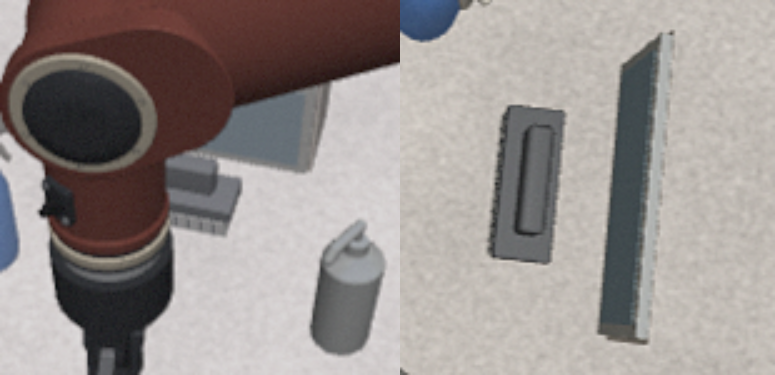

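```bash
python3 - <<'E'
from h import *
def T(u,v,z):
    p=ray("top",(350+(u-400)/2.5-.3,110+v/2.5-.3),z)
    print(p,"cab",((p-O)@cx).round(4),((p-O)@cy).round(4))
for p in [(663,35),(637,338)]:T(*p,.14)
for p in [(513,106),(564,110),(551,262),(499,258)]:T(*p,.042)
for p in [(618,66),(599,333)]:T(*p,.005)
E
```

```text
[ 0.7071 -0.2781  0.14  ] cab -0.0637 0.1417
[ 0.4212 -0.2492  0.14  ] cab -0.0633 -0.1456
[ 0.6567 -0.1534  0.042 ] cab -0.1826 0.0789
[ 0.653  -0.2063  0.042 ] cab -0.1296 0.0806
[ 0.495  -0.1916  0.042 ] cab -0.1281 -0.0781
[ 0.4985 -0.1383  0.042 ] cab -0.1815 -0.08
[ 0.7089 -0.2736  0.005 ] cab -0.0684 0.1431
[ 0.4223 -0.2497  0.005 ] cab -0.0629 -0.1445
```

```bash
cat >> h.py <<'E'
L=.240
def pose(px,pz,th,y=0.):
    """TCP and tool axis, jaw for board foot at cab (px,y,pz) leaning th"""
    u=np.sin(th)*cx+np.cos(th)*np.array([0,0,1]); n=-np.cos(th)*cx+np.sin(th)*np.array([0,0,1])
    return cab(px,y,pz)+L*u, n, -u
E
python3 - <<'E'
from h import *
import cv2
for a in [(-.1175,.12,.30),(-.1175,.0,.33)]:
    p,n,ax=pose(*a); q=pick(p,n,ax); print(p,arm.ik(p.tolist(),q))
b=np.array([.5303,.2694,.252]);arm.line_to(b.tolist(),.12)
arm.move_gripper(0.0,60);print("grip",arm.read_opening(),arm.read_ft_force())
b[2]=.27;arm.line_to(b.tolist(),.08);print(arm.read_opening(),arm.read_ft_force())
b[2]=.37;arm.line_to(b.tolist(),.2);print(arm.read_opening(),arm.read_ft_force(),arm.read_time())
cv2.imwrite("pics/s3.png",snapshot("side")[60:380,100:500])
E
```

```text
[ 0.56435067 -0.28066704  0.34928076] [ 0.08175775  0.7361735   0.89575042  1.36309453 -0.76026706  1.54665668
 -0.65260941]
[ 0.56365243 -0.28747692  0.22705016] [ 0.2079502   0.80020913  0.63499067  1.49569131 -0.74195671  1.28292307
 -0.60729206]
grip 0.12939294011956068 [ 0.25023849 -0.07288121  2.85378949]
0.1260034045764183 [-0.3636765  -0.20298399 -2.92345824]
0.13128238582219995 [ 0.14422127  0.65268136 -2.9692734 ] 22.2917
```

View pics/s3.png

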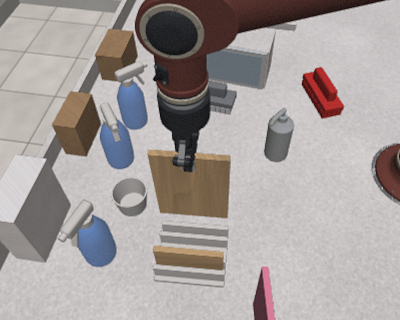

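The tall board is out of the rack, gripped at its top centre (185,155), and hangs straight. The short board is still in its slot at (190,257). Next I place the board.

```bash
python3 - <<'E'
from h import *
import cv2
p,n,ax=pose(-.1175,.13,0.0);q=pick(p,n,ax);arm.line_to(p.tolist(),.18,ori=q)
p,n,ax=pose(-.1175,.11,.30);q=pick(p,n,ax);arm.line_to(p.tolist(),.12,ori=q)
f0=np.array(arm.read_ft_force());print(f0,arm.read_opening(),arm.read_time())
p,n,ax=pose(-.1175,.012,.30);arm.line_to(p.tolist(),.12)
z=.012
while z>-.004:
    z-=.0015;p,n,ax=pose(-.1175,z,.30);arm.line_to(p.tolist(),.03)
    f=np.array(arm.read_ft_force())-f0;print(round(z,4),f.round(2))
    if f[2]>3:break
for th in np.arange(.305,.36,.005):
    p,n,ax=pose(-.1175,z,th);arm.line_to(p.tolist(),.03,ori=pick(p,n,ax))
    f=np.array(arm.read_ft_force())-f0;print(round(th,3),f.round(2))
    if f@cx<-2.5:break
print(arm.read_opening(),arm.read_time())
s=snapshot("side");cv2.imwrite("pics/s4.png",cv2.resize(s[60:260,200:440],None,fx=2.5,fy=2.5))
E
```

```text
[ 0.29871083  0.47340389 -2.79907008] 0.13384228798899458 25.9583
0.0105 [-0.81 -1.37  0.36]
0.009 [-0.16 -0.24  0.51]
0.0075 [-0.35 -0.82  0.62]
0.006 [-0.91 -0.91  0.41]
0.0045 [-0.02 -1.37 -0.24]
0.003 [-0.31 -0.24  0.12]
0.0015 [-1.46 -0.51  5.34]
0.305 [-2.02 -0.07  8.76]
0.31 [-1.02 -0.81  8.79]
0.315 [-1.39 -0.71  8.26]
0.32 [-1.63 -1.02  7.47]
0.325 [-1.77 -1.59  9.33]
0.33 [-2.13 -0.21  8.31]
0.335 [-1.74  0.08 10.08]
0.34 [-0.74  1.58  9.79]
0.345 [-1.71  2.09  9.62]
0.35 [-1.31  2.68  8.77]
0.12967243273382945 31.175
```

View pics/s4.png

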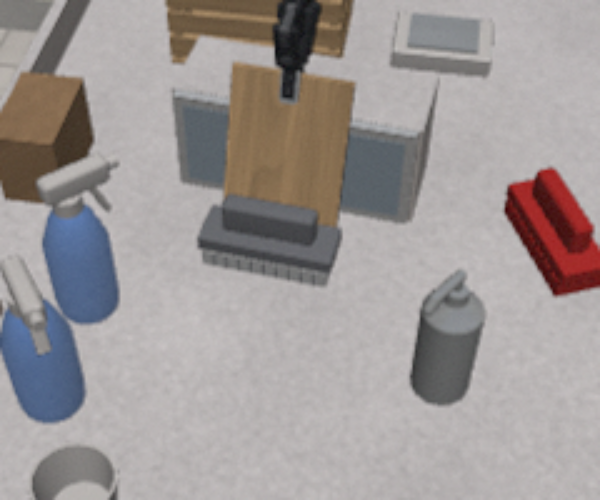

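The board stands in the gap behind the brush and leans on the door, with its top edge at (230–353, 65–83). Contact force on the door appeared from about 0.34 rad. I now release it and retreat along the board.

```bash
python3 - <<'E'
from h import *
import cv2
arm.move_gripper(0.22);arm.pause(.2);arm.move_gripper(0.45);arm.pause(.3)
p=np.array(arm.read_tool_pos());u=-Ro.from_quat(arm.read_eef_rot()).as_matrix()[:,0]
arm.line_to((p+.09*u).tolist(),.08)
p=p+.09*u; p2=p+np.array([-.02,.05,.12])
try: arm.line_to(p2.tolist(),.2)
except arm.MotionError as e: print(e)
q=np.array(arm.read_joint_positions());q[0]-=.75;arm.move_j(q.tolist())
arm.pause(.5);print(arm.read_time(),arm.read_tool_pos())
s=snapshot("side");t=snapshot("top")
cv2.imwrite("pics/c5.png",np.hstack([cv2.resize(s[60:280,180:460],None,fx=1.4,fy=1.4),cv2.resize(t[110:264,340:500],None,fx=2,fy=2)]))
E
```

```text
36.4833 [0.58086661 0.16839849 0.43027128]
```

View pics/c5.png

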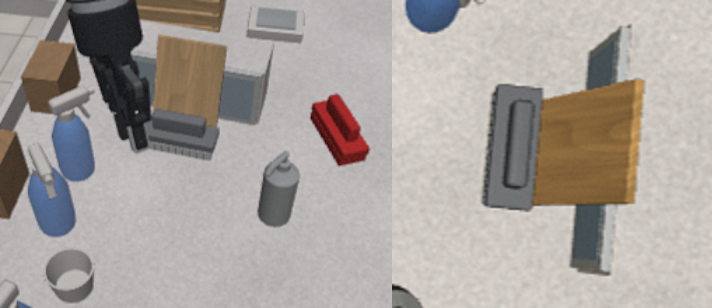

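```bash
python3 - <<'E'
from h import *
def T(n,u,v,z):
    p=ray("top",(340+(u-392)/2-.25,110+v/2-.25),z)
    print(n,"cab",((p-O)@cx).round(4),((p-O)@cy).round(4))
for z in(.190,.194):
    for p in [(637,82),(627,203)]:T("board top brush-side",*p,z)
for p in [(631,27),(609,273)]:T("door top in",*p,.14)
for p in [(500,84),(543,87),(531,209),(489,205)]:T("brush",*p,.042)
for th in np.arange(.26,.48,.03):
    px=-.065-.006*np.cos(th)-.14*np.tan(th);print(round(th,2),"foot",round(px,4),"top brush-side corner",round(px-.006*np.cos(th)+.2*np.sin(th),4))
E
```

```text
board top brush-side cab -0.0572 0.0671
board top brush-side cab -0.0569 -0.0691
board top brush-side cab -0.0586 0.0662
board top brush-side cab -0.0582 -0.0694
door top in cab -0.0536 0.144
door top in cab -0.0544 -0.1477
brush cab -0.1857 0.0795
brush cab -0.1298 0.0818
brush cab -0.1304 -0.0777
brush cab -0.1843 -0.0787
0.26 foot -0.108 top brush-side corner -0.0624
0.29 foot -0.1125 top brush-side corner -0.0611
0.32 foot -0.1171 top brush-side corner -0.0599
0.35 foot -0.1217 top brush-side corner -0.0588
0.38 foot -0.1265 top brush-side corner -0.0579
0.41 foot -0.1314 top brush-side corner -0.0571
0.44 foot -0.1363 top brush-side corner -0.0566
0.47 foot -0.1415 top brush-side corner -0.0562
```

```bash
python3 -c "
from station import ticket,arm
print(ticket.finish_job(),arm.read_time())"
```

```text
the job is handed in; nothing more can be done
the job is handed in; nothing more can be done
```

I pushed the door shut, set the grey brush down in front of it, and leaned the tall board against the door in the gap. The job was handed in at about 36.5 s of the 67 s allowed.

| Check | Last measurement |
|---|---|
| Door | The force came up at the stop, and its top edge lies at x ≈ -54 mm inside and about -65 mm outside along its whole width, against a nominal -55 and -67 mm |
| Brush | Centre at x ≈ -157 mm, y ≈ +1 mm in the cabinet frame, parallel to the door, with a gap of about 60 mm |
| Board | Leaning on the door's top edge at roughly 0.36 rad, centre at y ≈ -1 mm, square to the door |

- **Board foot:** it is hidden behind the brush in the pictures, so I did not see it directly. The 0.36 rad lean and the foot resting against the brush are worked out from the geometry.
- **Touching the door:** during placing, force on the door showed only from about 0.34 rad, and its build-up stayed small (about 2–3 N).
- **Bystanders:** in the crops I viewed, the bottles, dispenser and tub were standing normally. The short board was still in its slot when last seen, just after I lifted the tall board out. I did not measure any of these again.
- **Disagreements:** no check failed or disagreed by more than about 3 mm.

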